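Load a mould frame into the bench press and screw it down to the ratchet's click

TASK

Push the aluminium mould frame by its handle all the way home in the little mould press, square against the back stop. Then turn the three-armed star handle on top clockwise until the upper platen bears on the mould and the handle's torque ratchet slips: let it click at least twice, but do not let it slip more than half a turn. Leave the mould clamped and do not disturb the pliers, cone and jar nearby.

Things in the scene. Friction and masses are not known exactly. Their poses are not given: they have to be found in the camera images.
- press: small two-column screw press bolted to the bench, 186 x 160 mm, 215 mm high. Origin on the bench under the vertical screw axis; x from the open mouth (robot's side) to the back stop, y across, z up. In mm: dark base x -98 to 88, y +-76, top z 20; aluminium bed x -92 to 58, top z 30, between two side guides 80 apart, 14 high, with flared mouth; columns at x 0, y +-64
- back_stop (a point): point on the front face of the press's back stop, 12 mm above the bed. The mould is home when its block touches this face; then the origins of mould and press coincide in plan
- crosshead_top (a point): centre of the top face of the press's dark crosshead, 126 mm above the bench; the crosshead is 46 mm along the press's x, 160 mm along y and 26 mm thick; a brass nut (40 mm wide) and the column nuts stand up to 13 mm above it
- mould: loose flat aluminium mould frame, block 94 (x) x 74 (y) x 24 mm, 0.6 kg, lying on the bed and pulled 30 to 60 mm out of the press towards the robot; origin at the centre of the block's underside, x towards the back stop. A U-shaped steel handle stands out 58 mm from its front (-x) face, 12 mm above its underside
- mould_bar (a point): middle of the crossbar of the mould's U handle: 105 mm before the mould's origin (along its -x), 12 mm above its underside, 42 mm above the bench; bar along y, 48 mm wide, with a dark wooden sleeve 13 mm thick, 36 mm long; free below and in front of it. Pushing it towards the back stop slides the mould in between the guides
- star_hub (a point): middle of the star handle's black ribbed hub (42 mm diameter, top 13 mm above this point) on the vertical screw axis, at the height of the three arms; 186 mm above the bench with the platen at its highest, sinks with the screw by 16 mm a turn. Below the hub sits a steel toothed collar that is fixed to the screw
- red_ball (a point): centre of the red ball (18 mm diameter) at the end of one of the three arms, 50 mm from the hub's axis. The other two arms, with black balls, follow at 120 degrees either way. Arms: level steel rods 9 mm thick from the hub to the balls; free space above, between and 25 mm below them
- platen (a joint): descent of the upper platen from its highest place, m (0 to 0.022); its underside is 70 mm above the bench at 0 and meets the mould's top face at 0.016
- screw (a joint): turn of the screw, rad, grows clockwise from above (tightening); moves the platen down 16 mm a turn. Starts anywhere from 0 to 3.6. Stays where it is left; turns freely with about 0.05 N m
- star (a joint): slip of the star handle on the screw's torque ratchet, rad, grows clockwise; 0 at the start, stays near 0 while handle and screw turn together. Grows only when the screw is held up and the ratchet slips, at a peak torque of about 0.24 N m (6 N at 40 mm from the axis) that drops and rises with each click; one click is 0.52 rad (30 degrees)
- pliers: pliers with dark red grips lying flat on the bench, 113 x 50 x 11 mm, loose bystander, origin at the centre of the underside
- cone: white cone, 45 mm wide, 40 mm high, loose bystander, origin at the centre of the underside
- jar: closed clear glass jar with white contents and white lid, 52 mm wide, 52 mm high, loose bystander, origin at the centre of the underside

How it is judged (in metres and radians):
On the way, in this order (a step that is already met when the one before it is completed fails the run):
1. the mould is home against the back stop, square in the press, before it is clamped (x of mould in the frame of press above -0.004 m and angle between the x axis of mould and the x axis of press, either way round below 0.07 rad and contact force between platen and mould below 1 N), for 0.2 s.
2. the platen bears on the mould and the ratchet has slipped by two clicks (contact force between platen and mould above 8 N and value of joint star above 0.9 rad and x of mould in the frame of press above -0.004 m), for 0.2 s.
At the end, for the whole second after the job is handed in: the mould stands within 4 mm of the back stop and square to it (within 4 degrees), the platen presses on it with more than 8 N, the ratchet has slipped between two clicks (0.9 rad) and half a turn (3.2 rad), and everything is at rest (all of step 2 and angle between the x axis of mould and the x axis of press, either way round below 0.07 rad and value of joint star below 3.2 rad and velocity of joint screw between -0.05 and 0.05 rad/s and velocity of joint star below 0.05 rad/s and linear speed of mould below 0.01 m/s); the robot touches nothing.
It fails at once if the ratchet slips more than half a turn (value of joint star above 3.2 rad).
It fails at once if pliers, cone or jar is disturbed by more than 20 mm (distance of any of pliers, cone, jar from where it was at the start of the episode above 0.02 m).
It also fails if it takes over 58 s, if anything falls off the work surface, if the arm or the gripper's body presses on something with over 40 N, if the wrist force passes 120 N, or if a joint passes its speed limit or range.

ROBOT

A 7-joint arm with a two-finger parallel gripper is mounted at the origin on a cart in front of the work surface, level with it; the furniture and walls round the work are solid. World frame = base frame: x ahead of the robot, y to its left, z up, the work surface at z = 0. Lengths are in mm, angles in rad, forces in N, time in s.
With the tool pointing down it reaches from about 425 to 875 mm from the base axis. Payload 4.7 kg.
Tool frame: the origin (TCP) lies on the mounting face of the last link; the fingertips stand 182 mm ahead of it and the grasp point (between the pads) lies 164 mm ahead of it (robot.grip_depth is the distance from the TCP to the grasp point, in mm); y points along the fingers, x is the direction in which the jaws open and shut, and the axes are right-handed (so a half turn about y gives the same grasp; the last joint's range is limited). The gripper opens to 87 mm and grips with 3 to 60 N. Pads are 19 mm wide; open, the fingers measure 117 mm over their backs; the gripper's body (75 mm by 190 mm) begins 51 mm behind the grasp point.
Start: joints at [1.229, 0.321, -0.07, 1.45, 0.023, 1.371, -0.057], TCP at [226.405, -609.301, 404.787] pointing down, gripper open.
Joint ranges: [-2.86, 2.86], [-0.3, 2.09], [-1.38, 1.24], [0.06, 2.45], [-1.56, 4.7], [0.09, 2.05], [-2.69, 2.69]. Speed limits (rad/s): [2.57, 2.57, 3.14, 3.14, 3.14, 3.14, 3.14].

INTERFACE

Orientations are given as a 3x3 rotation matrix whose columns are the frame's x, y, z axes.
In Python, from station import robot, imaging, close_job gives the robot as it stands. The module is installed in compiled form; this text tells all that it offers.
- The arm moves only by the tool carry_out, never from a script. Its argument "targets" is a list of rows, each an object of numbers: "x", "y", "z": the shift along the tool's x, y, z in m; "ax", "ay", "az": the turn, a rotation vector about the tool's x, y, z in degrees; "jaw": the gripper's target within -1 to 1 (fully open at 1, half-way at 0, shut at -1). A call has 1 to 8 rows; each row shifts and turns the pose as measured when the row begins, along the tool's axes as they then stand; what a row does not reach is not made up. A row lasts 1/12 s, in which the tool goes at most 41.7 mm and 7.16 degrees, less where a joint would pass 70% of its speed; a pose out of reach is approached as far as the arm can. A call is refused whole if a number of a shift passes 0.0417 or a number of a turn 7.16, either way. A call with a gripper value outside its range is refused whole. The fingers move at their own pace and stop on an object; "newtons" is the grip in N (left out, the last holds). Time passes only in rows, so rows that do not move let the fingers close. It gives the time, the measured TCP pose, the force and the opening at its end, in the units of the state.
- robot.read_state(): the state, without advancing time (a new reading comes with each control period).
- imaging.get_image(name): name is "side" or "top" or "wrist"; returns a dict with "color" (400x640x3 uint8, red, green, blue), "fovy" (degrees; the focal length in pixels is half the picture's height over the tangent of half this angle, whatever the lens; pixels are square), "cx", "cy" (the principal point, pixels), "k1" (the pictures are not rectified: a ray, as slopes to the right and down, at radius r is drawn at 1 + k1 r^2 times it, then the intrinsics apply), "world_from_camera" (4x4, takes a point from camera to world coordinates). Camera axes: x right, y up, looking along -z (the intrinsics and any distortion apply to the point x, -y, -z); pixel columns grow to the right and rows downward; lengths in mm; the calibration is good to about 2 mm. A picture is of the moment at which its call begins. There is no depth.
- close_job(): hands the job in, once; it reports no verdict.
The state is a dict: "time_s": time; "joints": joint angles; "qvel": joint speeds; "effort": joint torques, N m; "position": TCP position; "ee_rot": TCP orientation; "ft_force": force on the tool from outside, world axes, zero at the start; "moment": the same for the moment, N m; "finger_gap": opening from 0.0 (shut) to 1.0 (fully open).
Only numpy, scipy, OpenCV 4.12 (cv2) and the standard library are available. Lean on these libraries where they do the work, as an engineer would, in place of code of your own. Each camera call takes 0.05 s, during which the arm holds its last target. There are 200 camera calls.

## Working session

There is one attempt and no reset: what is moved stays moved. The work goes in short steps, Python scripts to look and compute and a tool call to move; the robot and the scene stay as the last step left them, time stands still between calls to the robot, and variables do not carry over. Pictures are saved under pics/ and viewed, about 8 in all and at most 12, crops included, and the job is handed in when it is done.

Besides the shell and the picture viewer there is one more tool, called after "Call:" by a JSON object that holds its "fn" and its "kwargs", one argument or row to a line. carry_out: Moves the arm, as the interface text tells. Its arguments: {"type":"object","properties":{"targets":{"type":"array","items":{"type":"object","properties":{"x":{"type":"number"},"y":{"type":"number"},"z":{"type":"number"},"ax":{"type":"number"},"ay":{"type":"number"},"az":{"type":"number"},"jaw":{"type":"number"}}}},"newtons":{"type":"number"}},"required":["targets"]}

```bash
mkdir -p pics; cat > h.py <<'E'
import numpy as np, cv2
from station import robot, imaging
def K(im):
    f=200/np.tan(np.radians(im['fovy'])/2); return f
def ray(im,u,v):
    f=K(im); d=np.array([(u-im['cx'])/f,(v-im['cy'])/f]); s=d.copy()
    for _ in range(20): s=d/(1+im['k1']*(s@s))
    T=np.array(im['world_from_camera']); return T[:3,3],T[:3,:3]@np.array([s[0],-s[1],-1])
def onz(im,u,v,z):
    o,d=ray(im,u,v); return o+d*(z-o[2])/d[2]
def proj(im,p):
    T=np.array(im['world_from_camera']); c=T[:3,:3].T@(np.array(p)-T[:3,3]); s=np.array([c[0],-c[1]])/-c[2]
    s=s*(1+im['k1']*(s@s)); return s*K(im)+[im['cx'],im['cy']]
def tri(a,b):
    A=[];B=[]
    for o,d in (a,b):
        d=d/np.linalg.norm(d);P=np.eye(3)-np.outer(d,d);A.append(P);B.append(P@o)
    p=np.linalg.lstsq(np.vstack(A),np.hstack(B),rcond=None)[0]; return p
def save(im,n): cv2.imwrite('pics/'+n,im['color'][:,:,::-1])
E
python3 - <<'E'
from h import *
for n in('side','top'):
    im=imaging.get_image(n);save(im,n+'0.png');print(n,np.round(np.array(im['world_from_camera']),2).tolist(),im['fovy'],im['k1'])
s=robot.read_state();print({k:np.round(v,3).tolist() for k,v in s.items()})
E
```

```text
side [[-0.95, 0.25, -0.16, 503.19], [-0.3, -0.82, 0.49, 409.95], [-0.01, 0.52, 0.86, 852.23], [0.0, 0.0, 0.0, 1.0]] 55.10822970041946 -0.025778678390176005
top [[-0.02, 0.99, -0.15, 531.84], [-1.0, -0.01, 0.04, 19.96], [0.04, 0.15, 0.99, 982.92], [0.0, 0.0, 0.0, 1.0]] 49.54687114035125 0.004800628358469407
{'time_s': 0.1, 'joints': [1.229, 0.322, -0.07, 1.452, 0.023, 1.371, -0.057], 'qvel': [0.001, -0.001, 0.0, -0.003, 0.001, -0.0, -0.001], 'effort': [-0.0, -49.257, -0.405, -31.34, -0.064, 0.039, 0.0], 'position': [226.324, -609.127, 403.75], 'ee_rot': [[0.348, -0.001, 0.937], [-0.937, 0.002, 0.348], [-0.002, -1.0, -0.0]], 'ft_force': [0.951, 0.382, -0.748], 'moment': [-0.03, 0.008, 0.096], 'finger_gap': 0.998}
```

View pics/side0.png

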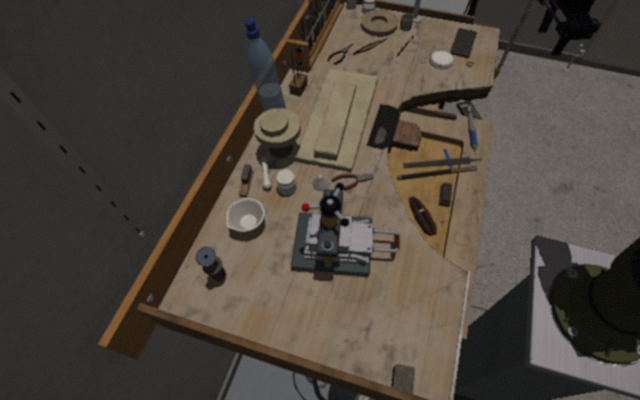

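View pics/top0.png

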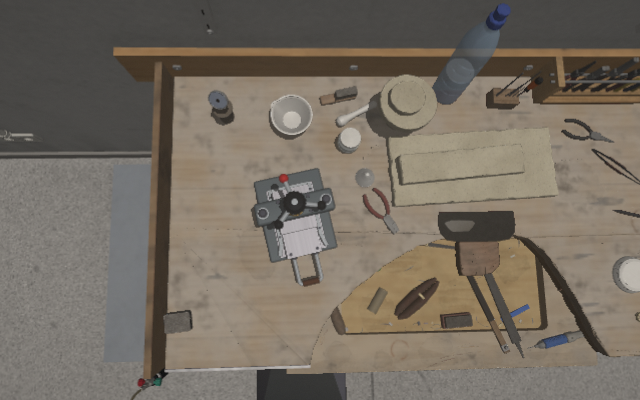

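The side view shows the press at about (335,240) with the mould handle at (395,243). The top view shows the hub at (294,202), the red ball at (284,178) and the bar at (310,281). The pliers, cone and jar are to its right, at (380,207), (365,177) and (348,140).

```bash
python3 - <<'E'
from h import *
t=imaging.get_image('top');s=imaging.get_image('side')
a=cv2.resize(t['color'][155:295,235:335],None,fx=4,fy=4,interpolation=cv2.INTER_CUBIC)
b=cv2.resize(s['color'][165:305,280:380],None,fx=4,fy=4,interpolation=cv2.INTER_CUBIC)
b=cv2.resize(s['color'][165:305,280:380],None,fx=4,fy=4,interpolation=cv2.INTER_CUBIC)
c=np.hstack([a,b]);c=np.clip(c.astype(float)*1.5,0,255).astype(np.uint8)
cv2.imwrite('pics/z1.png',c[:,:,::-1])
def red(im,x0,x1,y0,y1):
    h=im['color'].astype(int);m=(h[...,0]>110)&(h[...,1]<60)&(h[...,2]<60);mm=np.zeros_like(m);mm[y0:y1,x0:x1]=m[y0:y1,x0:x1]
    v,u=np.nonzero(mm);print(len(u),u.mean(),v.mean());return u.mean(),v.mean()
ut=red(t,270,300,165,190);us=red(s,295,315,200,215)
print('red',tri(ray(t,*ut),ray(s,*us)), onz(t,*ut,186),onz(t,*ut,178))
E
```

```text
49 283.18367346938777 177.53061224489795
25 305.0 205.6
red [679.10139354  40.03099119 190.07013388] [680.52218127  40.22294401 186.        ] [682.01478456  40.426363   178.        ]
```

View pics/z1.png

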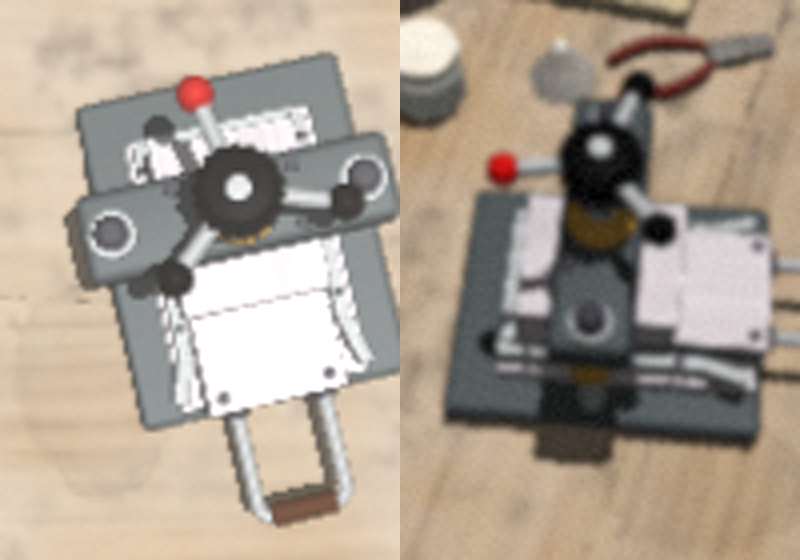

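```bash
python3 - <<'E'
from h import *
t=imaging.get_image('top');s=imaging.get_image('side')
T=lambda x,y:(235+(x+.5)/4-.5,155+(y+.5)/4-.5)
S=lambda x,y:(280+(x-400+.5)/4-.5,165+(y+.5)/4-.5)
P=lambda n,a,b:print(n,np.round(tri(ray(t,*T(*a)),ray(s,*S(*b))),1))
P('cap',(239,187),(600,146));P('red',(195,94),(502,168));P('b1',(347,201),(639,85));P('b2',(176,278),(660,229));P('nut',(113,232),(592,317))
n1=onz(t,*T(113,232),139);n2=onz(t,*T(364,177),139);print('nuts',n1,n2,np.linalg.norm(n1-n2),(n1+n2)/2,np.degrees(np.arctan2(*(n1-n2)[1::-1]))-90)
for q in[(75,110),(328,53),(150,428),(400,372)]:print('base',onz(t,*T(*q),20).round(1))
print('bar',onz(t,*T(305,506),46).round(1))
print('mould front corners',onz(t,*T(209,415),54).round(1),onz(t,*T(347,381),54).round(1))
print('bar ends',onz(t,*T(275,518),42).round(1),onz(t,*T(337,497),42).round(1))
for z in(186,184,178,170):print(z,onz(t,*T(239,187),z+13).round(1))
E
```

```text
cap [633.1  19.8 198. ]
red [679.   39.8 185.7]
b1 [627.6 -30.2 185. ]
b2 [592.9  49.2 184.1]
nut [619.4  81.8 132.1]
nuts [620.1977461   81.42638574 139.        ] [645.72325796 -41.65345141 139.        ] 125.69883877171702 [632.96050203  19.88646716 139.        ] 11.716471516139237
base [701.7 111.3  20. ]
base [733.  -31.4  20. ]
base [524.7  70.   20. ]
base [552.8 -67.9  20. ]
bar [482.5 -13.2  46. ]
mould front corners [531.2  37.1  54. ] [547.8 -36.4  54. ]
bar ends [476.4   2.8  42. ] [486.7 -30.5  42. ]
186 [633.7  19.9 199. ]
184 [634.   19.9 197. ]
178 [634.8  19.9 191. ]
170 [635.8  19.9 183. ]
```

Call:
{"fn": "carry_out", "kwargs": {
  "targets": [
    {"x":-0.0298,"z":0.026,"jaw":-0.3},
    {"x":-0.0298,"z":0.026},
    {"x":-0.0298,"z":0.026},
    {"x":-0.0298,"z":0.026},
    {"x":-0.0298,"z":0.026},
    {"x":-0.0298,"z":0.026},
    {"x":-0.0298,"z":0.026},
    {"x":-0.0298,"z":0.026}
  ]
}}

```text
invalid input
```

Call:
{"fn": "carry_out", "kwargs": {
  "targets": [
    {"x":-0.0298,"y":0,"z":0.026,"ax":0,"ay":0,"az":0,"jaw":-0.3},
    {"x":-0.0298,"y":0,"z":0.026,"ax":0,"ay":0,"az":0,"jaw":-0.3},
    {"x":-0.0298,"y":0,"z":0.026,"ax":0,"ay":0,"az":0,"jaw":-0.3},
    {"x":-0.0298,"y":0,"z":0.026,"ax":0,"ay":0,"az":0,"jaw":-0.3},
    {"x":-0.0298,"y":0,"z":0.026,"ax":0,"ay":0,"az":0,"jaw":-0.3},
    {"x":-0.0298,"y":0,"z":0.026,"ax":0,"ay":0,"az":0,"jaw":-0.3},
    {"x":-0.0298,"y":0,"z":0.026,"ax":0,"ay":0,"az":0,"jaw":-0.3},
    {"x":-0.0298,"y":0,"z":0.026,"ax":0,"ay":0,"az":0,"jaw":-0.3}
  ]
}}

```text
time_s: 0.97
position: [337.2, -310.3, 399.7]
ee_rot: [[0.331, -0.005, 0.944], [-0.944, -0.002, 0.331], [0.0, -1.0, -0.006]]
ft_force: [1.7, 0.2, 0.6]
finger_gap: 0.48
```

Call:
{"fn": "carry_out", "kwargs": {
  "targets": [
    {"x":-0.03,"y":0,"z":0.025,"ax":0,"ay":0,"az":0,"jaw":-0.3},
    {"x":-0.03,"y":0,"z":0.025,"ax":0,"ay":0,"az":0,"jaw":-0.3},
    {"x":-0.03,"y":0,"z":0.025,"ax":0,"ay":0,"az":0,"jaw":-0.3},
    {"x":-0.03,"y":0,"z":0.025,"ax":0,"ay":0,"az":0,"jaw":-0.3},
    {"x":-0.03,"y":0,"z":0.025,"ax":0,"ay":0,"az":0,"jaw":-0.3},
    {"x":-0.03,"y":0,"z":0.025,"ax":0,"ay":0,"az":0,"jaw":-0.3},
    {"x":-0.03,"y":0,"z":0.025,"ax":0,"ay":4,"az":0,"jaw":-0.3},
    {"x":-0.03,"y":0,"z":0.025,"ax":0,"ay":4,"az":0,"jaw":-0.3}
  ]
}}

```text
time_s: 1.63
position: [450.2, -1.4, 399.9]
ee_rot: [[0.192, 0.0, 0.981], [-0.981, -0.01, 0.192], [0.01, -1.0, -0.002]]
ft_force: [1.4, -0.8, -1.3]
finger_gap: 0.351
```

```bash
cat > st.py <<'E'
from h import *
s=robot.read_state();R=np.array(s['ee_rot']);p=np.array(s['position']);O=np.array([633.2,19.9,0]);a=np.radians(11.7);c,n=np.cos(a),np.sin(a)
g=p+164*R[:,1]
f=lambda v:np.round([c*v[0]+n*v[1],-n*v[0]+c*v[1],v[2]],2).tolist()
F=s['ft_force']
print('t',round(s['time_s'],2),'grasp in press',f(g-O),'tip z',round((p+182*R[:,1])[2],1),'toolx',f(R[:,0]),'tooly',f(R[:,1]),'yaw toolz',round(np.degrees(np.arctan2(R[1,2],R[0,2]))-11.7,2),'F',f(F),'M',np.round(s['moment'],2),'q',np.round(s['joints'],2),'gap',round(s['finger_gap'],3))
E
python3 st.py
```

```text
t 1.63 grasp in press [-183.8, 14.58, 235.91] tip z 217.9 toolx [-0.01, -1.0, 0.01] tooly [-0.0, -0.01, -1.0] yaw toolz -0.64 F [1.16, -1.07, -1.34] M [-0.04 -0.1  -0.05] q [ 0.72 -0.1  -0.72  1.9  -0.06  1.32 -1.36] gap 0.351
```

Call:
{"fn": "carry_out", "kwargs": {
  "targets": [
    {"x":0.008,"y":0.03,"z":-0.004,"ax":0,"ay":0,"az":0,"jaw":-0.3},
    {"x":0.008,"y":0.03,"z":-0.004,"ax":0,"ay":0,"az":0,"jaw":-0.3},
    {"x":0,"y":0.036,"z":0,"ax":0.5,"ay":0,"az":0,"jaw":-0.3},
    {"x":0,"y":0.036,"z":0,"ax":0,"ay":0,"az":0,"jaw":-0.3},
    {"x":0,"y":0.036,"z":0,"ax":0,"ay":0,"az":0,"jaw":-0.3},
    {"x":0,"y":0.02,"z":0,"ax":0,"ay":0,"az":0,"jaw":-0.3}
  ]
}}

```text
time_s: 2.13
position: [454.4, -7.3, 214.4]
ee_rot: [[0.208, 0.034, 0.977], [-0.978, -0.011, 0.209], [0.017, -0.999, 0.031]]
ft_force: [-0.7, -1.4, 0.3]
finger_gap: 0.35
```

```bash
python3 st.py
```

```text
t 2.13 grasp in press [-175.53, 6.78, 50.49] tip z 32.5 toolx [0.01, -1.0, 0.02] tooly [0.03, -0.02, -1.0] yaw toolz 0.36 F [-0.99, -1.23, 0.28] M [ 0.04  0.09 -0.01] q [ 0.67  0.15 -0.75  2.12  0.14  0.89 -1.52] gap 0.35
```

Call:
{"fn": "carry_out", "kwargs": {
  "targets": [
    {"x":0.012,"y":0.003,"z":0,"ax":-1.9,"ay":0,"az":1.1,"jaw":-0.3},
    {"x":0,"y":0,"z":0.008,"ax":0,"ay":0,"az":0,"jaw":-0.3},
    {"x":0,"y":0,"z":0.008,"ax":0,"ay":0,"az":0,"jaw":-0.3},
    {"x":0,"y":0,"z":0.008,"ax":0,"ay":0,"az":0,"jaw":-0.3},
    {"x":0,"y":0,"z":0.008,"ax":0,"ay":0,"az":0,"jaw":-0.3}
  ]
}}

```text
time_s: 2.55
position: [484.1, -12.8, 204.9]
ee_rot: [[0.207, -0.023, 0.978], [-0.978, 0.001, 0.207], [-0.005, -1.0, -0.022]]
ft_force: [-5.3, -1.5, 1.8]
finger_gap: 0.351
```

```bash
python3 st.py
```

```text
t 2.55 grasp in press [-156.31, -0.89, 40.94] tip z 22.9 toolx [0.0, -1.0, -0.01] tooly [-0.02, 0.01, -1.0] yaw toolz 0.26 F [-5.49, -0.35, 1.77] M [-0.3   1.02 -0.08] q [ 0.64  0.26 -0.72  2.03  0.21  0.95 -1.56] gap 0.351
```

Call:
{"fn": "carry_out", "kwargs": {
  "targets": [
    {"x":0,"y":-0.002,"z":0.007,"ax":0.5,"ay":0,"az":0,"jaw":-0.3},
    {"x":0,"y":-0.002,"z":0.007,"ax":0.5,"ay":0,"az":0,"jaw":-0.3},
    {"x":0,"y":-0.001,"z":0.007,"ax":0,"ay":0,"az":0,"jaw":-0.3},
    {"x":0,"y":-0.001,"z":0.006,"ax":0,"ay":0,"az":0,"jaw":-0.3}
  ]
}}

```text
time_s: 2.88
position: [513.5, -6.0, 212.0]
ee_rot: [[0.207, -0.003, 0.978], [-0.978, 0.004, 0.207], [-0.004, -1.0, -0.002]]
ft_force: [-2.8, -0.7, -1.5]
finger_gap: 0.348
```

```bash
python3 st.py
```

```text
t 2.88 grasp in press [-122.77, -0.37, 47.99] tip z 30.0 toolx [0.0, -1.0, -0.0] tooly [-0.0, 0.0, -1.0] yaw toolz 0.26 F [-2.87, -0.13, -1.48] M [-0.17  0.66 -0.14] q [ 0.6   0.3  -0.72  1.97  0.23  0.96 -1.59] gap 0.348
```

Slow steps now, up to the stop.

Call:
{"fn": "carry_out", "kwargs": {
  "targets": [
    {"x":0,"y":0,"z":0.002,"ax":0,"ay":0,"az":0,"jaw":-0.3},
    {"x":0,"y":0,"z":0.002,"ax":0,"ay":0,"az":0,"jaw":-0.3}
  ]
}}

```text
time_s: 3.05
position: [516.5, -4.9, 211.5]
ee_rot: [[0.207, -0.011, 0.978], [-0.978, 0.003, 0.207], [-0.005, -1.0, -0.01]]
ft_force: [-9.7, -2.3, 0.3]
finger_gap: 0.35
```

```bash
python3 st.py
```

```text
t 3.05 grasp in press [-120.92, 0.18, 47.53] tip z 29.5 toolx [0.0, -1.0, -0.0] tooly [-0.01, 0.0, -1.0] yaw toolz 0.24 F [-9.95, -0.29, 0.32] M [-0.42  2.03 -0.13] q [ 0.6   0.31 -0.71  1.96  0.24  0.97 -1.6 ] gap 0.35
```

Call:
{"fn": "carry_out", "kwargs": {
  "targets": [
    {"x":0,"y":0,"z":0.003,"ax":0,"ay":0,"az":0,"jaw":-0.3},
    {"x":0,"y":0,"z":0.003,"ax":0,"ay":0,"az":0,"jaw":-0.3}
  ]
}}

```text
time_s: 3.22
position: [518.7, -4.1, 209.4]
ee_rot: [[0.206, -0.026, 0.978], [-0.979, 0.0, 0.206], [-0.006, -1.0, -0.025]]
ft_force: [-9.0, -2.4, -0.8]
finger_gap: 0.35
```

```bash
python3 st.py
```

```text
t 3.22 grasp in press [-121.1, 0.61, 45.4] tip z 27.4 toolx [0.0, -1.0, -0.01] tooly [-0.02, 0.01, -1.0] yaw toolz 0.17 F [-9.27, -0.49, -0.76] M [-0.38  1.81 -0.19] q [ 0.59  0.32 -0.71  1.95  0.25  0.98 -1.6 ] gap 0.35
```

Call:
{"fn": "carry_out", "kwargs": {
  "targets": [
    {"x":0,"y":0,"z":0.008,"ax":0.5,"ay":0,"az":0,"jaw":-0.3},
    {"x":0,"y":0,"z":0.008,"ax":0.5,"ay":0,"az":0,"jaw":-0.3}
  ]
}}

```text
time_s: 3.38
position: [522.9, -2.9, 203.6]
ee_rot: [[0.202, -0.051, 0.978], [-0.979, -0.003, 0.202], [-0.007, -0.999, -0.05]]
ft_force: [-26.9, -4.9, 19.3]
finger_gap: 0.352
```

```bash
python3 st.py; python3 - <<'E'
from h import *
t=imaging.get_image('top')
a=cv2.resize(t['color'][155:295,235:335],None,fx=4,fy=4,interpolation=cv2.INTER_CUBIC)
cv2.imwrite('pics/z2.png',np.clip(a.astype(float)*1.1,0,255).astype(np.uint8)[:,:,::-1])
E
```

```text
t 3.38 grasp in press [-120.91, 1.27, 39.84] tip z 21.9 toolx [-0.0, -1.0, -0.01] tooly [-0.05, 0.01, -1.0] yaw toolz -0.04 F [-27.3, 0.69, 19.34] M [-1.28  5.69 -0.39] q [ 0.57  0.35 -0.7   1.93  0.26  1.   -1.62] gap 0.352
```

View pics/z2.png

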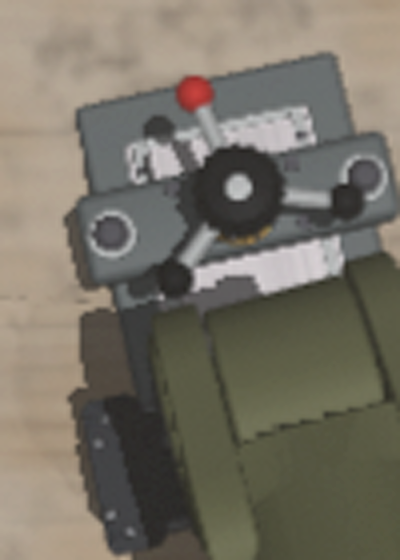

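The mould is home: the push point stayed at press x = -121 mm, as expected, and the force rose to 27 N. I'll back off and go up.

Call:
{"fn": "carry_out", "kwargs": {
  "targets": [
    {"x":0,"y":0,"z":-0.01,"ax":0,"ay":0,"az":0,"jaw":-0.3},
    {"x":0,"y":0,"z":-0.025,"ax":1.5,"ay":0,"az":0.5,"jaw":-0.3},
    {"x":0,"y":-0.02,"z":-0.02,"ax":1.5,"ay":0,"az":0,"jaw":-0.3},
    {"x":0,"y":-0.04,"z":0,"ax":0,"ay":0,"az":0,"jaw":-0.3},
    {"x":0,"y":-0.04,"z":0,"ax":0,"ay":0,"az":0,"jaw":-0.3},
    {"x":0,"y":-0.04,"z":0,"ax":0,"ay":0,"az":0,"jaw":-0.3},
    {"x":0,"y":-0.04,"z":0,"ax":0,"ay":0,"az":0,"jaw":0.3},
    {"x":0,"y":-0.03,"z":0,"ax":0,"ay":0,"az":0,"jaw":0.3}
  ]
}}

```text
time_s: 4.1
position: [468.8, -14.4, 421.0]
ee_rot: [[0.208, 0.004, 0.978], [-0.978, 0.021, 0.208], [-0.02, -1.0, 0.008]]
ft_force: [0.1, -0.5, 0.3]
finger_gap: 0.435
```

```bash
python3 st.py; python3 - <<'E'
from h import *
t=imaging.get_image('top');s=imaging.get_image('side')
a=cv2.resize(t['color'][155:295,235:335],None,fx=4,fy=4,interpolation=cv2.INTER_CUBIC)
b=cv2.resize(s['color'][165:305,310:410],None,fx=4,fy=4,interpolation=cv2.INTER_CUBIC)
cv2.imwrite('pics/z3.png',np.clip(np.hstack([a,b]).astype(float)*1.2,0,255).astype(np.uint8)[:,:,::-1])
E
```

```text
t 4.1 grasp in press [-166.6, 2.94, 257.06] tip z 239.1 toolx [0.01, -1.0, -0.02] tooly [0.01, 0.02, -1.0] yaw toolz 0.31 F [-0.05, -0.54, 0.35] M [-0.01 -0.09  0.  ] q [ 0.77 -0.06 -0.75  1.83 -0.07  1.35 -1.32] gap 0.435
```

View pics/z3.png

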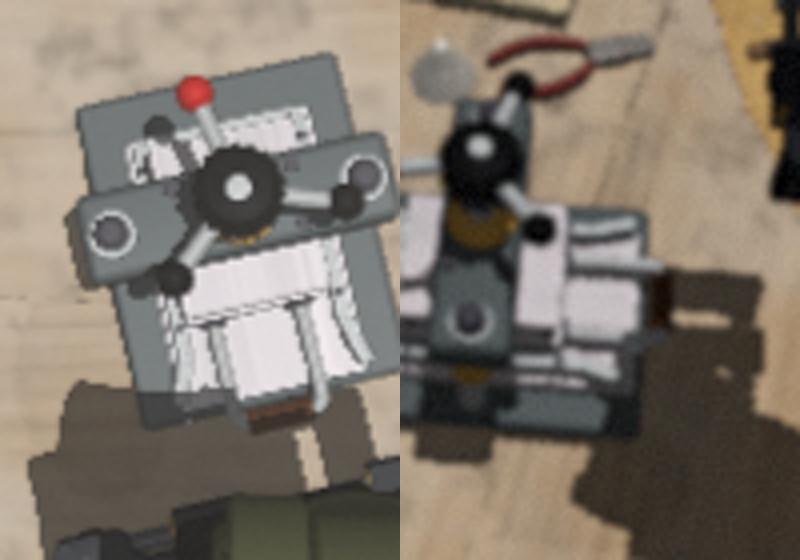

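Picture z3 shows the bar (283,415) about 50 mm further in and the mould's front edge square at about y = 320, so the mould is home. Next I go over the hub and start winding the wrist back.

Call:
{"fn": "carry_out", "kwargs": {
  "targets": [
    {"x":0.001,"y":0,"z":0.041,"ax":0,"ay":0,"az":1,"jaw":0.3},
    {"x":0.001,"y":0,"z":0.041,"ax":0,"ay":0,"az":0,"jaw":0.3},
    {"x":0.001,"y":0,"z":0.041,"ax":0,"ay":0,"az":0,"jaw":0.3},
    {"x":0,"y":0,"z":0.041,"ax":0,"ay":0,"az":0,"jaw":0.3},
    {"x":0,"y":0,"z":0,"ax":0,"ay":-7.1,"az":0,"jaw":0.3},
    {"x":0,"y":0,"z":0,"ax":0,"ay":-7.1,"az":0,"jaw":0.3},
    {"x":0,"y":0,"z":0,"ax":0,"ay":-7.1,"az":0,"jaw":0.3},
    {"x":0,"y":0,"z":0,"ax":0,"ay":-7.1,"az":0,"jaw":0.3}
  ]
}}

```text
time_s: 4.87
position: [639.9, 21.1, 423.4]
ee_rot: [[0.65, 0.025, 0.759], [-0.76, 0.039, 0.649], [-0.013, -0.999, 0.044]]
ft_force: [-0.3, -0.1, 0.1]
finger_gap: 0.65
```

```bash
python3 st.py
```

```text
t 4.87 grasp in press [12.13, 5.18, 259.59] tip z 241.6 toolx [0.48, -0.88, -0.01] tooly [0.03, 0.03, -1.0] yaw toolz 28.82 F [-0.29, -0.08, 0.13] M [-0.03  0.06  0.03] q [ 0.6   0.41 -0.89  1.44  0.28  1.41 -1.14] gap 0.65
```

Call:
{"fn": "carry_out", "kwargs": {
  "targets": [
    {"x":0,"y":0,"z":0,"ax":0,"ay":-7.1,"az":0,"jaw":0.3},
    {"x":0,"y":0,"z":0,"ax":0,"ay":-7.1,"az":0,"jaw":0.3},
    {"x":0,"y":0,"z":0,"ax":0,"ay":-7.1,"az":0,"jaw":0.3},
    {"x":0,"y":0,"z":0,"ax":0,"ay":-7.1,"az":0,"jaw":0.3},
    {"x":0,"y":0,"z":0,"ax":0,"ay":-7.1,"az":0,"jaw":0.3},
    {"x":0,"y":0,"z":0,"ax":0,"ay":-7.1,"az":0,"jaw":0.3},
    {"x":0,"y":0,"z":0,"ax":0,"ay":-7.1,"az":0,"jaw":0.3},
    {"x":0,"y":0,"z":0,"ax":0,"ay":-7.1,"az":0,"jaw":0.3}
  ]
}}

```text
time_s: 5.53
position: [646.1, 25.8, 424.0]
ee_rot: [[0.99, 0.044, -0.136], [0.134, 0.05, 0.99], [0.05, -0.998, 0.044]]
ft_force: [0.1, 0.2, -0.0]
finger_gap: 0.651
```

Call:
{"fn": "carry_out", "kwargs": {
  "targets": [
    {"x":0,"y":0,"z":0,"ax":0,"ay":-7.1,"az":0,"jaw":0.3},
    {"x":0,"y":0,"z":0,"ax":0,"ay":-7.1,"az":0,"jaw":0.3},
    {"x":0,"y":0,"z":0,"ax":0,"ay":-7.1,"az":0,"jaw":0.3},
    {"x":0,"y":0,"z":0,"ax":0,"ay":-7.1,"az":0,"jaw":0.3},
    {"x":0,"y":0,"z":0,"ax":0,"ay":-7.1,"az":0,"jaw":0.3},
    {"x":0,"y":0,"z":0,"ax":0,"ay":-7.1,"az":0,"jaw":0.3},
    {"x":0,"y":0,"z":0,"ax":0,"ay":-7.1,"az":0,"jaw":0.3},
    {"x":0,"y":0,"z":0,"ax":0,"ay":-7.1,"az":0,"jaw":0.3}
  ]
}}

```text
time_s: 6.2
position: [651.8, 29.1, 426.2]
ee_rot: [[0.42, 0.064, -0.905], [0.904, 0.061, 0.423], [0.083, -0.996, -0.032]]
ft_force: [-0.1, -0.1, 0.0]
finger_gap: 0.647
```

```bash
python3 st.py
```

```text
t 6.2 grasp in press [32.36, 12.97, 262.89] tip z 245.0 toolx [0.59, 0.8, 0.08] tooly [0.08, 0.05, -1.0] yaw toolz 143.23 F [-0.15, -0.09, 0.03] M [-0.01 -0.06 -0.01] q [ 0.79  0.6  -1.27  1.42  0.54  1.45  0.69] gap 0.647
```

```bash
cat >> st.py <<'E'
import sys
from scipy.spatial.transform import Rotation as Q
# correction to make the tool vertical (yaw kept) and centred on hub axis, in tool axes
y=np.array([0,0,-1.]);z=R[:,2]*[1,1,0];z/=np.linalg.norm(z);D=np.stack([np.cross(y,z),y,z],1)
print('corr shift mm',(R.T@((O-p)*[1,1,0])).round(1),'rot deg',np.degrees(Q.from_matrix(R.T@D).as_rotvec()).round(2))
E
python3 st.py
```

```text
t 6.2 grasp in press [32.36, 12.97, 262.89] tip z 245.0 toolx [0.59, 0.8, 0.08] tooly [0.08, 0.05, -1.0] yaw toolz 143.23 F [-0.15, -0.09, 0.03] M [-0.01 -0.06 -0.01] q [ 0.79  0.6  -1.27  1.42  0.54  1.45  0.69] gap 0.647
corr shift mm [-16.1  -1.8  12.9] rot deg [1.84 0.08 4.75]
```

Call:
{"fn": "carry_out", "kwargs": {
  "targets": [
    {"x":-0.016,"y":0,"z":0.013,"ax":1.8,"ay":0,"az":4.7,"jaw":0.3},
    {"x":0,"y":0,"z":0,"ax":0,"ay":-7.1,"az":0,"jaw":0.3},
    {"x":0,"y":0,"z":0,"ax":0,"ay":-7.1,"az":0,"jaw":0.3},
    {"x":0,"y":0,"z":0,"ax":0,"ay":-7.1,"az":0,"jaw":0.3},
    {"x":0,"y":0,"z":0,"ax":0,"ay":-7.1,"az":0,"jaw":0.3},
    {"x":0,"y":0,"z":0,"ax":0,"ay":-7.1,"az":0,"jaw":0.3}
  ]
}}

```text
time_s: 6.7
position: [636.9, 21.7, 425.5]
ee_rot: [[-0.193, 0.012, -0.981], [0.981, 0.008, -0.193], [0.006, -1.0, -0.014]]
ft_force: [-0.3, 0.3, 0.1]
finger_gap: 0.65
```

```bash
python3 st.py
```

```text
t 6.7 grasp in press [6.2, 1.95, 261.47] tip z 243.5 toolx [0.01, 1.0, 0.01] tooly [0.01, 0.01, -1.0] yaw toolz -180.56 F [-0.19, 0.34, 0.1] M [ 0.1  -0.21  0.05] q [ 0.81  0.62 -1.33  1.43  0.6   1.53  1.28] gap 0.65
corr shift mm [-1.1 -0.1  3.9] rot deg [0.79 0.   0.33]
```

Call:
{"fn": "carry_out", "kwargs": {
  "targets": [
    {"x":-0.001,"y":0,"z":0.004,"ax":0.8,"ay":-5,"az":0.3,"jaw":0.3},
    {"x":0,"y":0,"z":0,"ax":0,"ay":-7.1,"az":0,"jaw":0.3},
    {"x":0,"y":0,"z":0,"ax":0,"ay":-7.1,"az":0,"jaw":0.3}
  ]
}}

```text
time_s: 6.95
position: [635.2, 20.9, 425.9]
ee_rot: [[-0.512, 0.007, -0.859], [0.859, 0.005, -0.512], [0.001, -1.0, -0.008]]
ft_force: [0.5, -0.2, -0.6]
finger_gap: 0.653
```

```bash
python3 st.py
```

```text
t 6.95 grasp in press [3.42, 1.16, 261.91] tip z 243.9 toolx [-0.33, 0.94, 0.0] tooly [0.01, 0.0, -1.0] yaw toolz -160.89 F [0.42, -0.26, -0.55] M [ 0.16 -0.1  -0.02] q [ 0.82  0.63 -1.35  1.43  0.61  1.54  1.62] gap 0.653
corr shift mm [ 0.2 -0.   2.2] rot deg [0.48 0.   0.07]
```

Call:
{"fn": "carry_out", "kwargs": {
  "targets": [
    {"x":0,"y":0.02,"z":0.002,"ax":0.5,"ay":7,"az":0,"jaw":0.3},
    {"x":0,"y":0.02,"z":0,"ax":0,"ay":0,"az":0,"jaw":0.3}
  ]
}}

```text
time_s: 7.12
position: [636.2, 21.6, 389.6]
ee_rot: [[-0.409, 0.011, -0.913], [0.913, 0.007, -0.409], [0.002, -1.0, -0.012]]
ft_force: [0.2, -0.5, -0.2]
finger_gap: 0.65
```

```bash
python3 st.py
```

```text
t 7.12 grasp in press [5.2, 1.74, 225.57] tip z 207.6 toolx [-0.22, 0.98, 0.0] tooly [0.01, 0.0, -1.0] yaw toolz -167.57 F [0.14, -0.52, -0.21] M [ 0.1  -0.09  0.01] q [ 0.81  0.64 -1.31  1.48  0.61  1.47  1.5 ] gap 0.65
corr shift mm [-0.3 -0.   3.4] rot deg [0.71 0.   0.09]
```

Call:
{"fn": "carry_out", "kwargs": {
  "targets": [
    {"x":0,"y":0.009,"z":0.004,"ax":1,"ay":0,"az":0.1,"jaw":0.3},
    {"x":0,"y":0.007,"z":0.001,"ax":0,"ay":0,"az":0,"jaw":0.3}
  ]
}}

```text
time_s: 7.28
position: [632.2, 19.8, 371.2]
ee_rot: [[-0.409, -0.004, -0.913], [0.913, -0.001, -0.409], [0.001, -1.0, 0.004]]
ft_force: [0.0, -1.2, -0.2]
finger_gap: 0.65
```

```bash
python3 st.py
```

```text
t 7.28 grasp in press [-1.78, 0.14, 207.21] tip z 189.2 toolx [-0.22, 0.98, 0.0] tooly [-0.0, 0.0, -1.0] yaw toolz -167.56 F [-0.24, -1.19, -0.15] M [ 0.17 -0.11 -0.01] q [ 0.82  0.65 -1.3   1.51  0.62  1.46  1.49] gap 0.65
corr shift mm [-0.3 -0.  -1. ] rot deg [-0.25 -0.    0.06]
```

Call:
{"fn": "carry_out", "kwargs": {
  "newtons": 30,
  "targets": [
    {"x":0,"y":-0.0015,"z":-0.001,"ax":-0.2,"ay":0,"az":0,"jaw":-0.5},
    {"x":0,"y":0,"z":0,"ax":0,"ay":0,"az":0,"jaw":-0.5},
    {"x":0,"y":0,"z":0,"ax":0,"ay":0,"az":0,"jaw":-0.5},
    {"x":0,"y":0,"z":0,"ax":0,"ay":0,"az":0,"jaw":-0.5}
  ]
}}

```text
time_s: 7.62
position: [633.8, 19.4, 372.4]
ee_rot: [[-0.408, -0.001, -0.913], [0.913, 0.001, -0.408], [0.001, -1.0, 0.0]]
ft_force: [0.1, -0.8, -4.8]
finger_gap: 0.442
```

```bash
python3 st.py
```

```text
t 7.62 grasp in press [0.46, -0.4, 208.37] tip z 190.4 toolx [-0.21, 0.98, 0.0] tooly [-0.0, 0.0, -1.0] yaw toolz -167.6 F [-0.06, -0.85, -4.76] M [ 0.04 -0.13 -0.02] q [ 0.81  0.65 -1.3   1.51  0.62  1.46  1.49] gap 0.442
corr shift mm [0.7 0.  0.4] rot deg [-0.01 -0.    0.06]
```

Call:
{"fn": "carry_out", "kwargs": {
  "newtons": 40,
  "targets": [
    {"x":0,"y":0.0003,"z":0,"ax":0,"ay":6,"az":0,"jaw":-0.5},
    {"x":0,"y":0.0003,"z":0,"ax":0,"ay":6,"az":0,"jaw":-0.5},
    {"x":0,"y":0.0003,"z":0,"ax":0,"ay":6,"az":0,"jaw":-0.5},
    {"x":0,"y":0.0003,"z":0,"ax":0,"ay":6,"az":0,"jaw":-0.5}
  ]
}}

```text
time_s: 7.95
position: [634.1, 18.5, 371.2]
ee_rot: [[0.016, -0.001, -1.0], [1.0, 0.003, 0.016], [0.003, -1.0, 0.001]]
ft_force: [-0.5, -1.5, -4.1]
finger_gap: 0.432
```

```bash
python3 st.py
```

```text
t 7.95 grasp in press [0.49, -1.04, 207.18] tip z 189.2 toolx [0.22, 0.98, 0.0] tooly [-0.0, 0.0, -1.0] yaw toolz 167.4 F [-0.8, -1.41, -4.14] M [ 0.05 -0.15 -0.02] q [ 0.78  0.59 -1.21  1.51  0.55  1.42  1.1 ] gap 0.432
corr shift mm [1.4 0.  0.9] rot deg [-0.07 -0.    0.18]
```

Call:
{"fn": "carry_out", "kwargs": {
  "targets": [
    {"x":0.001,"y":0.0003,"z":0.0005,"ax":0,"ay":7,"az":0.1,"jaw":-0.5},
    {"x":0,"y":0.0003,"z":0,"ax":0,"ay":7,"az":0,"jaw":-0.5},
    {"x":0,"y":0.0003,"z":0,"ax":0,"ay":7,"az":0,"jaw":-0.5},
    {"x":0,"y":0.0003,"z":0,"ax":0,"ay":7,"az":0,"jaw":-0.5},
    {"x":0,"y":0.0003,"z":0,"ax":0,"ay":7,"az":0,"jaw":-0.5},
    {"x":0,"y":0.0003,"z":0,"ax":0,"ay":7,"az":0,"jaw":-0.5}
  ]
}}

```text
time_s: 8.45
position: [633.7, 18.0, 369.3]
ee_rot: [[0.693, -0.001, -0.72], [0.72, 0.001, 0.693], [0.0, -1.0, 0.001]]
ft_force: [-0.8, -1.4, -3.7]
finger_gap: 0.431
```

```bash
cat > red.py <<'E'
from h import *
for n in('side','top'):
    im=imaging.get_image(n);h=im['color'].astype(int);m=(h[...,0]>70)&(h[...,1]<.45*h[...,0])&(h[...,2]<.45*h[...,0])
    H=np.array([633.2,19.9])
    k,l,st,ce=cv2.connectedComponentsWithStats(m.astype(np.uint8))
    for i in range(1,k):
        p=onz(im,*ce[i],180)
        if st[i,4]>5 and np.linalg.norm(p[:2]-H)<70: d=p[:2]-H;print(n,st[i,4],ce[i].round(1),'r',np.linalg.norm(d).round(1),'ang in press',(np.degrees(np.arctan2(d[1],d[0]))-11.7).round(1))
E
python3 st.py; python3 red.py
```

```text
t 8.45 grasp in press [0.03, -1.79, 205.3] tip z 187.3 toolx [0.83, 0.56, 0.0] tooly [-0.0, 0.0, -1.0] yaw toolz 124.4 F [-1.08, -1.19, -3.69] M [ 0.04 -0.23 -0.04] q [ 0.71  0.51 -1.06  1.51  0.45  1.38  0.42] gap 0.431
corr shift mm [1.  0.  1.7] rot deg [-0.08 -0.    0.02]
```

Call:
{"fn": "carry_out", "kwargs": {
  "targets": [
    {"x":0.0005,"y":0.0003,"z":0.0005,"ax":0,"ay":7,"az":0,"jaw":-0.5},
    {"x":0,"y":0.0003,"z":0,"ax":0,"ay":7,"az":0,"jaw":-0.5},
    {"x":0,"y":0.0003,"z":0,"ax":0,"ay":7,"az":0,"jaw":-0.5},
    {"x":0,"y":0.0003,"z":0,"ax":0,"ay":7,"az":0,"jaw":-0.5},
    {"x":0,"y":0.0003,"z":0,"ax":0,"ay":7,"az":0,"jaw":-0.5},
    {"x":0,"y":0.0003,"z":0,"ax":0,"ay":7,"az":0,"jaw":-0.5},
    {"x":0,"y":0.0003,"z":0,"ax":0,"ay":7,"az":0,"jaw":-0.5},
    {"x":0,"y":0.0003,"z":0,"ax":0,"ay":7,"az":0,"jaw":-0.5}
  ]
}}

```text
time_s: 9.22
position: [633.1, 18.1, 366.8]
ee_rot: [[0.985, -0.003, 0.175], [-0.175, -0.002, 0.985], [-0.003, -1.0, -0.002]]
ft_force: [-0.7, -0.8, -2.4]
finger_gap: 0.438
```

```bash
python3 st.py; python3 red.py
```

```text
t 9.22 grasp in press [-1.06, -1.94, 202.8] tip z 184.8 toolx [0.93, -0.37, -0.0] tooly [-0.0, -0.0, -1.0] yaw toolz 68.22 F [-0.83, -0.68, -2.43] M [-0.28 -0.15  0.04] q [ 0.59  0.44 -0.87  1.52  0.34  1.34 -0.48] gap 0.438
corr shift mm [-0.2 -0.   1.8] rot deg [ 0.13 -0.   -0.16]
```

```bash
python3 - <<'E'
from h import *
w=imaging.get_image('wrist')['color'];s=imaging.get_image('side')['color'];t=imaging.get_image('top')['color']
a=cv2.resize(w,(480,300));b=cv2.resize(s[150:290,270:410],(300,300));c=cv2.resize(t[150:290,230:370],(300,300))
o=np.zeros((600,780,3),np.uint8);o[:300,:480]=a;o[:300,480:]=b;o[300:,480:]=c
cv2.imwrite('pics/w1.png',np.clip(o*1.3,0,255).astype(np.uint8)[:,:,::-1])
E
```

```text
(no output)
```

View pics/w1.png

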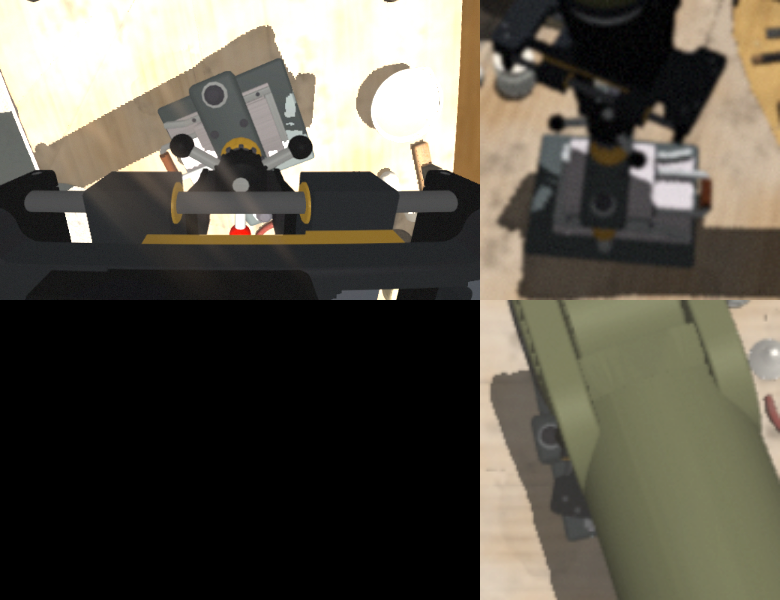

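The wrist view (w1) shows the red ball at (240,232), square to the jaws as at the grasp, so the star is turning with the gripper. I'll carry on.

Call:
{"fn": "carry_out", "kwargs": {
  "targets": [
    {"x":0.0,"y":0.0003,"z":0.0005,"ax":0.1,"ay":7,"az":-0.1,"jaw":-0.5},
    {"x":0,"y":0.0003,"z":0,"ax":0,"ay":7,"az":0,"jaw":-0.5},
    {"x":0,"y":0.0003,"z":0,"ax":0,"ay":7,"az":0,"jaw":-0.5},
    {"x":0,"y":0.0003,"z":0,"ax":0,"ay":7,"az":0,"jaw":-0.5},
    {"x":0,"y":0.0003,"z":0,"ax":0,"ay":7,"az":0,"jaw":-0.5},
    {"x":0,"y":0.0003,"z":0,"ax":0,"ay":7,"az":0,"jaw":-0.5},
    {"x":0,"y":0.0003,"z":0,"ax":0,"ay":7,"az":0,"jaw":-0.5},
    {"x":0,"y":0.0003,"z":0,"ax":0,"ay":7,"az":0,"jaw":-0.5}
  ]
}}

```text
time_s: 10.13
position: [632.5, 18.6, 364.3]
ee_rot: [[0.402, -0.006, 0.916], [-0.916, -0.001, 0.402], [-0.002, -1.0, -0.006]]
ft_force: [-0.7, -0.8, -1.8]
finger_gap: 0.436
```

```bash
python3 st.py
```

```text
t 10.13 grasp in press [-1.93, -1.05, 200.25] tip z 182.3 toolx [0.21, -0.98, -0.0] tooly [-0.01, 0.0, -1.0] yaw toolz 11.99 F [-0.81, -0.64, -1.83] M [-0.41  0.04  0.01] q [ 0.47  0.39 -0.7   1.53  0.25  1.32 -1.41] gap 0.436
corr shift mm [-0.9 -0.   1.2] rot deg [ 0.32 -0.   -0.11]
```

Call:
{"fn": "carry_out", "kwargs": {
  "targets": [
    {"x":0.0,"y":0.0003,"z":0.0005,"ax":0.2,"ay":7,"az":-0.1,"jaw":-0.5},
    {"x":0,"y":0.0003,"z":0,"ax":0,"ay":7,"az":0,"jaw":-0.5},
    {"x":0,"y":0.0003,"z":0,"ax":0,"ay":7,"az":0,"jaw":-0.5},
    {"x":0,"y":0.0003,"z":0,"ax":0,"ay":7,"az":0,"jaw":-0.5},
    {"x":0,"y":0.0003,"z":0,"ax":0,"ay":7,"az":0,"jaw":-0.5},
    {"x":0,"y":0.0003,"z":0,"ax":0,"ay":7,"az":0,"jaw":-0.5},
    {"x":0,"y":0.0003,"z":0,"ax":0,"ay":7,"az":0,"jaw":-0.5},
    {"x":0,"y":0.0003,"z":0,"ax":0,"ay":7,"az":0,"jaw":-0.5}
  ]
}}

```text
time_s: 10.8
position: [632.6, 20.0, 361.7]
ee_rot: [[-0.547, -0.006, 0.837], [-0.837, -0.002, -0.547], [0.005, -1.0, -0.004]]
ft_force: [-0.4, -1.4, -2.4]
finger_gap: 0.435
```

```bash
python3 st.py
```

```text
t 10.8 grasp in press [-1.63, 0.19, 197.7] tip z 179.7 toolx [-0.71, -0.71, 0.0] tooly [-0.01, -0.0, -1.0] yaw toolz -44.87 F [-0.63, -1.3, -2.36] M [-0.34  0.12  0.06] q [ 0.35  0.36 -0.54  1.54  0.19  1.31 -2.36] gap 0.435
corr shift mm [-0.2 -0.   0.6] rot deg [0.24 0.   0.27]
```

Call:
{"fn": "carry_out", "kwargs": {
  "targets": [
    {"x":0,"y":0,"z":0,"ax":0,"ay":0,"az":0,"jaw":0.3},
    {"x":0,"y":0,"z":0,"ax":0,"ay":0,"az":0,"jaw":0.3},
    {"x":0,"y":0,"z":0,"ax":0,"ay":0,"az":0,"jaw":0.3},
    {"x":0,"y":-0.02,"z":0,"ax":0,"ay":0,"az":0,"jaw":0.3},
    {"x":0,"y":-0.01,"z":0,"ax":0,"ay":-7,"az":0,"jaw":0.3},
    {"x":0,"y":0,"z":0,"ax":0,"ay":-7,"az":0,"jaw":0.3},
    {"x":0,"y":0,"z":0,"ax":0,"ay":-7,"az":0,"jaw":0.3},
    {"x":0,"y":0,"z":0,"ax":0,"ay":-7,"az":0,"jaw":0.3}
  ]
}}

```text
time_s: 11.47
position: [634.1, 24.0, 396.5]
ee_rot: [[-0.057, 0.0, 0.998], [-0.998, 0.004, -0.057], [-0.004, -1.0, 0.0]]
ft_force: [0.2, -0.2, 0.0]
finger_gap: 0.652
```

Call:
{"fn": "carry_out", "kwargs": {
  "targets": [
    {"x":0,"y":0,"z":0,"ax":0,"ay":-7,"az":0,"jaw":0.3},
    {"x":0,"y":0,"z":0,"ax":0,"ay":-7,"az":0,"jaw":0.3},
    {"x":0,"y":0,"z":0,"ax":0,"ay":-7,"az":0,"jaw":0.3},
    {"x":0,"y":0,"z":0,"ax":0,"ay":-7,"az":0,"jaw":0.3},
    {"x":0,"y":0,"z":0,"ax":0,"ay":-7,"az":0,"jaw":0.3},
    {"x":0,"y":0,"z":0,"ax":0,"ay":-7,"az":0,"jaw":0.3},
    {"x":0,"y":0,"z":0,"ax":0,"ay":-7,"az":0,"jaw":0.3},
    {"x":0,"y":0,"z":0,"ax":0,"ay":-7,"az":0,"jaw":0.3}
  ]
}}

```text
time_s: 12.13
position: [635.6, 28.1, 402.6]
ee_rot: [[0.809, 0.011, 0.588], [-0.588, 0.01, 0.809], [0.003, -1.0, 0.015]]
ft_force: [0.5, -0.1, -0.0]
finger_gap: 0.649
```

```bash
python3 st.py
```

```text
t 12.13 grasp in press [6.23, 8.77, 238.59] tip z 220.6 toolx [0.67, -0.74, 0.0] tooly [0.01, 0.01, -1.0] yaw toolz 42.29 F [0.46, -0.21, -0.04] M [ 0.01 -0.04 -0.02] q [ 0.52  0.39 -0.78  1.48  0.27  1.38 -0.9 ] gap 0.649
corr shift mm [ 2.8 -0.1 -8. ] rot deg [-0.87 -0.    0.18]
```

Call:
{"fn": "carry_out", "kwargs": {
  "targets": [
    {"x":0.003,"y":0.005,"z":-0.008,"ax":-0.9,"ay":-7,"az":0.2,"jaw":0.3},
    {"x":0,"y":0,"z":0,"ax":0,"ay":-7,"az":0,"jaw":0.3},
    {"x":0,"y":0,"z":0,"ax":0,"ay":-7,"az":0,"jaw":0.3},
    {"x":0,"y":0,"z":0,"ax":0,"ay":-7,"az":0,"jaw":0.3},
    {"x":0,"y":0,"z":0,"ax":0,"ay":-7,"az":0,"jaw":0.3},
    {"x":0,"y":0,"z":0,"ax":0,"ay":-7,"az":0,"jaw":0.3},
    {"x":0,"y":0,"z":0,"ax":0,"ay":-7,"az":0,"jaw":0.3},
    {"x":0,"y":0,"z":0,"ax":0,"ay":-7,"az":0,"jaw":0.3}
  ]
}}

```text
time_s: 12.8
position: [634.8, 22.7, 403.2]
ee_rot: [[0.932, 0.011, -0.362], [0.362, 0.006, 0.932], [0.013, -1.0, 0.002]]
ft_force: [0.8, 0.5, -0.7]
finger_gap: 0.653
```

Call:
{"fn": "carry_out", "kwargs": {
  "targets": [
    {"x":0,"y":0,"z":0,"ax":0,"ay":-7,"az":0,"jaw":0.3},
    {"x":0,"y":0,"z":0,"ax":0,"ay":-7,"az":0,"jaw":0.3},
    {"x":0,"y":0,"z":0,"ax":0,"ay":-7,"az":0,"jaw":0.3},
    {"x":0,"y":0,"z":0,"ax":0,"ay":-7,"az":0,"jaw":0.3},
    {"x":0,"y":0,"z":0,"ax":0,"ay":-7,"az":0,"jaw":0.3},
    {"x":0,"y":0,"z":0,"ax":0,"ay":-7,"az":0,"jaw":0.3},
    {"x":0,"y":0,"z":0,"ax":0,"ay":-7,"az":0,"jaw":0.3},
    {"x":0,"y":0,"z":0,"ax":0,"ay":-7,"az":0,"jaw":0.3}
  ]
}}

```text
time_s: 13.47
position: [636.1, 24.7, 409.9]
ee_rot: [[0.199, 0.023, -0.98], [0.98, 0.013, 0.2], [0.017, -1.0, -0.02]]
ft_force: [-0.1, 0.5, 0.7]
finger_gap: 0.651
```

```bash
python3 st.py
```

```text
t 13.47 grasp in press [7.89, 5.49, 245.92] tip z 227.9 toolx [0.39, 0.92, 0.02] tooly [0.02, 0.01, -1.0] yaw toolz 156.78 F [-0.02, 0.48, 0.75] M [ 0.09 -0.14  0.03] q [ 0.75  0.52 -1.16  1.46  0.47  1.44  0.96] gap 0.651
corr shift mm [-5.3 -0.1  1.9] rot deg [1.13 0.01 1.  ]
```

Call:
{"fn": "carry_out", "kwargs": {
  "targets": [
    {"x":-0.005,"y":0.005,"z":0.002,"ax":1.1,"ay":-6.5,"az":1,"jaw":0.3},
    {"x":0,"y":0.005,"z":0,"ax":0,"ay":-6.5,"az":0,"jaw":0.3},
    {"x":0,"y":0.005,"z":0,"ax":0,"ay":-6.5,"az":0,"jaw":0.3},
    {"x":0,"y":0.005,"z":0,"ax":0,"ay":-6.5,"az":0,"jaw":0.3},
    {"x":0,"y":0.005,"z":0,"ax":0,"ay":-6.5,"az":0,"jaw":0.3},
    {"x":0,"y":0.005,"z":0,"ax":0,"ay":-6.5,"az":0,"jaw":0.3}
  ]
}}

```text
time_s: 13.97
position: [634.8, 21.0, 385.3]
ee_rot: [[-0.511, 0.013, -0.859], [0.859, 0.004, -0.511], [-0.003, -1.0, -0.013]]
ft_force: [-0.5, 0.0, 0.1]
finger_gap: 0.651
```

```bash
python3 st.py; python3 red.py
```

```text
t 13.97 grasp in press [3.98, 0.98, 221.31] tip z 203.3 toolx [-0.33, 0.95, -0.0] tooly [0.01, 0.0, -1.0] yaw toolz -160.95 F [-0.47, 0.1, 0.07] M [ 0.11 -0.03 -0.01] q [ 0.81  0.62 -1.28  1.49  0.6   1.46  1.63] gap 0.651
corr shift mm [-0.1 -0.   2. ] rot deg [ 0.74 -0.   -0.16]
```

Call:
{"fn": "carry_out", "kwargs": {
  "targets": [
    {"x":0,"y":0.012,"z":0.002,"ax":0.8,"ay":4,"az":-0.1,"jaw":0.3},
    {"x":0,"y":0.009,"z":0.001,"ax":0.1,"ay":0,"az":0,"jaw":0.3}
  ]
}}

```text
time_s: 14.23
position: [633.0, 19.7, 365.9]
ee_rot: [[-0.44, 0.0, -0.898], [0.898, 0.001, -0.44], [0.001, -1.0, -0.001]]
ft_force: [0.1, 0.2, -0.7]
finger_gap: 0.649
```

```bash
python3 st.py
```

```text
t 14.23 grasp in press [-0.11, 0.05, 201.86] tip z 183.9 toolx [-0.25, 0.97, 0.0] tooly [0.0, 0.0, -1.0] yaw toolz -165.62 F [0.15, 0.17, -0.71] M [ 0.07 -0.09  0.  ] q [ 0.8   0.62 -1.26  1.52  0.59  1.43  1.54] gap 0.649
corr shift mm [ 0.1  0.  -0.2] rot deg [0.05 0.   0.06]
```

Perfectly centred. I go 3.5 mm lower and grip.

Call:
{"fn": "carry_out", "kwargs": {
  "newtons": 40,
  "targets": [
    {"x":0,"y":0.0035,"z":0,"ax":0,"ay":0,"az":0,"jaw":0.3},
    {"x":0,"y":0,"z":0,"ax":0,"ay":0,"az":0,"jaw":-0.5},
    {"x":0,"y":0,"z":0,"ax":0,"ay":0,"az":0,"jaw":-0.5},
    {"x":0,"y":0,"z":0,"ax":0,"ay":0,"az":0,"jaw":-0.5},
    {"x":0,"y":0,"z":0,"ax":0,"ay":0,"az":0,"jaw":-0.5}
  ]
}}

```text
time_s: 14.65
position: [633.2, 19.3, 362.5]
ee_rot: [[-0.441, 0.002, -0.898], [0.898, 0.001, -0.441], [-0.0, -1.0, -0.002]]
ft_force: [-1.3, -2.5, 12.2]
finger_gap: 0.435
```

```bash
python3 st.py
```

```text
t 14.65 grasp in press [0.16, -0.5, 198.51] tip z 180.5 toolx [-0.25, 0.97, -0.0] tooly [0.0, 0.0, -1.0] yaw toolz -165.55 F [-1.75, -2.2, 12.17] M [-0.17 -0.06 -0.02] q [ 0.8   0.63 -1.25  1.52  0.6   1.43  1.54] gap 0.435
corr shift mm [ 0.5  0.  -0.3] rot deg [ 0.11 -0.   -0.02]
```

Call:
{"fn": "carry_out", "kwargs": {
  "targets": [
    {"x":0.0,"y":0.0,"z":0,"ax":0,"ay":7,"az":0,"jaw":-0.5},
    {"x":0,"y":0.0003,"z":0,"ax":0,"ay":7,"az":0,"jaw":-0.5},
    {"x":0,"y":0.0003,"z":0,"ax":0,"ay":7,"az":0,"jaw":-0.5},
    {"x":0,"y":0.0003,"z":0,"ax":0,"ay":7,"az":0,"jaw":-0.5},
    {"x":0,"y":0.0003,"z":0,"ax":0,"ay":7,"az":0,"jaw":-0.5},
    {"x":0,"y":0.0003,"z":0,"ax":0,"ay":7,"az":0,"jaw":-0.5}
  ]
}}

```text
time_s: 15.15
position: [634.2, 20.8, 370.1]
ee_rot: [[0.29, 0.01, -0.957], [0.957, 0.002, 0.29], [0.005, -1.0, -0.009]]
ft_force: [-0.1, 0.2, 0.1]
finger_gap: 0.25
```

```bash
python3 st.py
```

```text
t 15.15 grasp in press [2.88, 0.64, 206.09] tip z 188.1 toolx [0.48, 0.88, 0.0] tooly [0.01, -0.0, -1.0] yaw toolz 151.42 F [-0.04, 0.24, 0.14] M [ 0.08 -0.16  0.03] q [ 0.73  0.53 -1.11  1.52  0.48  1.38  0.87] gap 0.25
corr shift mm [-1.2 -0.   0.7] rot deg [0.52 0.   0.27]
```

Call:
{"fn": "carry_out", "kwargs": {
  "targets": [
    {"x":-0.001,"y":-0.015,"z":0.001,"ax":0.5,"ay":0,"az":0.2,"jaw":0.3},
    {"x":0,"y":-0.015,"z":0,"ax":0,"ay":0,"az":0,"jaw":0.3},
    {"x":0,"y":-0.02,"z":0,"ax":0,"ay":0,"az":0,"jaw":0.3},
    {"x":0,"y":0,"z":0,"ax":0,"ay":0,"az":0,"jaw":0.3}
  ]
}}

```text
time_s: 15.48
position: [632.3, 21.4, 423.2]
ee_rot: [[0.294, 0.002, -0.956], [0.956, 0.0, 0.294], [0.001, -1.0, -0.001]]
ft_force: [1.0, 0.8, 0.9]
finger_gap: 0.473
```

```bash
python3 st.py;python3 red.py; python3 - <<'E'
from h import *
w=imaging.get_image('wrist')['color'];s=imaging.get_image('side')['color']
a=cv2.resize(w,(480,300));b=cv2.resize(s[150:290,270:410],(300,300),interpolation=cv2.INTER_CUBIC)
cv2.imwrite('pics/w2.png',np.clip(np.hstack([a,b])*1.3,0,255).astype(np.uint8)[:,:,::-1])
E
```

```text
t 15.48 grasp in press [-0.28, 1.66, 259.25] tip z 241.2 toolx [0.48, 0.88, 0.0] tooly [0.0, 0.0, -1.0] yaw toolz 151.2 F [1.14, 0.59, 0.9] M [ 0.09 -0.22  0.01] q [ 0.74  0.5  -1.13  1.44  0.45  1.48  0.89] gap 0.473
corr shift mm [-1.2  0.  -1.3] rot deg [0.08 0.   0.05]
```

View pics/w2.png

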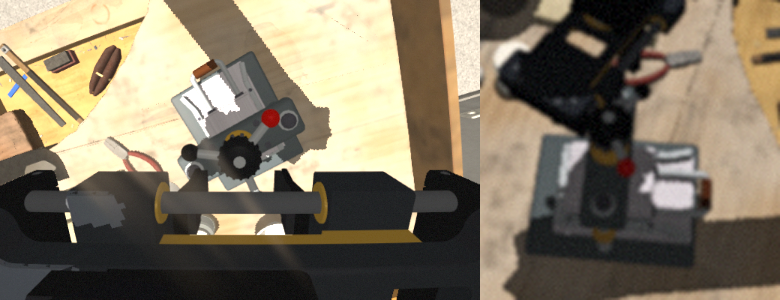

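Picture w2: the grip slipped off. The red ball is at (270,117) in the wrist part and (625,168) in the side part, with the hub clear. I'll measure the star's angle and height.

```bash
cat > star.py <<'E'
from h import *
w=imaging.get_image('wrist');s=imaging.get_image('side');c=[]
H=np.array([633.2,19.9,0])
for im,T in((w,140),(s,70)):
    h=im['color'].astype(int);m=(h[...,0]>T)&(h[...,1]<.35*h[...,0])&(h[...,2]<.35*h[...,0])
    k,l,st,ce=cv2.connectedComponentsWithStats(m.astype(np.uint8));b=[]
    for i in range(1,k):
        r=onz(im,*ce[i],175)-H
        if st[i,4]>5 and 35<np.hypot(r[0],r[1])<75: b.append((st[i,4],ce[i],np.degrees(np.arctan2(r[1],r[0]))-11.7,np.hypot(r[0],r[1])));print(b[-1])
    if b: c.append(ray(im,*max(b,key=lambda q:q[0])[1]))
if len(c)==2:
    p=tri(*c);r=p-H;print('red',p.round(1),'r',np.hypot(r[0],r[1]).round(1),'angle press',(np.degrees(np.arctan2(r[1],r[0]))-11.7).round(1))
E
python3 star.py; python3 - <<'E'
from h import *
w=imaging.get_image('wrist')
for z in(185,188):print(onz(w,320,216,z))
E
```

```text
[631.42340705  19.7694983  185.        ]
[630.45418086  20.08060246 188.        ]
```

```bash
python3 - <<'E'
from h import *
w=imaging.get_image('wrist');s=imaging.get_image('side')
print(w['color'][150:164:4,350:372:4].tolist());print(s['color'][224:234:2,332:344:2].tolist())
E
sed -i 's/(w,140),(s,70)/(w,100),(s,35)/; s/<.35\*h\[...,0\])&(h\[...,2\]<.35/<.6*h[...,0])\&(h[...,2]<.6/' star.py; python3 star.py
```

```text
[[[47, 47, 47], [95, 24, 20], [108, 11, 8], [110, 11, 5], [110, 11, 7], [98, 23, 20]], [[66, 43, 40], [107, 12, 0], [112, 13, 10], [115, 9, 7], [113, 13, 14], [109, 2, 6]], [[90, 27, 28], [109, 15, 8], [112, 5, 6], [125, 24, 20], [114, 11, 8], [111, 11, 4]], [[85, 32, 30], [108, 11, 9], [110, 9, 9], [115, 17, 9], [115, 14, 12], [110, 12, 7]]]
[[[62, 46, 18], [49, 39, 30], [52, 27, 29], [50, 17, 16], [47, 25, 26], [55, 53, 54]], [[47, 39, 22], [50, 25, 16], [57, 7, 6], [62, 10, 7], [57, 9, 8], [56, 38, 42]], [[27, 28, 24], [49, 17, 17], [64, 10, 11], [63, 10, 6], [59, 7, 6], [55, 35, 34]], [[19, 19, 20], [37, 17, 15], [55, 8, 8], [59, 5, 2], [56, 13, 13], [54, 38, 40]], [[23, 24, 24], [24, 23, 25], [31, 14, 13], [40, 17, 15], [48, 36, 34], [56, 51, 53]]]
(np.int32(416), array([362.13701923, 158.53125   ]), np.float64(115.5247922743521), np.float64(50.58894762599251))
(np.int32(6), array([333.33333333, 179.16666667]), np.float64(-91.13034266314448), np.float64(70.89774304835325))
(np.int32(44), array([347.27272727, 186.40909091]), np.float64(-120.90577985821777), np.float64(63.986302169950854))
(np.int32(61), array([337.62295082, 227.81967213]), np.float64(114.61441361379326), np.float64(51.542185754351976))
red [603.   60.4 172.9] r 50.5 angle press 115.1
```

Call:
{"fn": "carry_out", "kwargs": {
  "targets": [
    {"x":-0.001,"y":0.01,"z":-0.001,"ax":0,"ay":-7.1,"az":0,"jaw":0.3},
    {"x":0,"y":0.01,"z":0,"ax":0,"ay":-7.1,"az":0,"jaw":0.3},
    {"x":0,"y":0.01,"z":0,"ax":0,"ay":-7.1,"az":0,"jaw":0.3},
    {"x":0,"y":0.008,"z":0,"ax":0,"ay":-2,"az":0,"jaw":0.3}
  ]
}}

```text
time_s: 16.37
position: [632.7, 19.5, 381.3]
ee_rot: [[-0.121, -0.001, -0.993], [0.993, -0.001, -0.121], [-0.001, -1.0, 0.001]]
ft_force: [-0.4, 0.3, 0.3]
finger_gap: 0.654
```

```bash
python3 st.py
```

```text
t 16.37 grasp in press [-0.78, -0.39, 217.34] tip z 199.3 toolx [0.08, 1.0, -0.0] tooly [-0.0, -0.0, -1.0] yaw toolz -184.74 F [-0.34, 0.38, 0.28] M [ 0.08 -0.18 -0.02] q [ 0.77  0.57 -1.2   1.5   0.53  1.43  1.25] gap 0.654
corr shift mm [ 0.3 -0.  -0.6] rot deg [-0.06  0.   -0.04]
```

Call:
{"fn": "carry_out", "kwargs": {
  "targets": [
    {"x":0,"y":0.012,"z":-0.0005,"ax":0,"ay":0,"az":0,"jaw":0.3},
    {"x":0,"y":0.007,"z":0,"ax":0,"ay":0,"az":0,"jaw":0.3},
    {"x":0,"y":0,"z":0,"ax":0,"ay":0,"az":0,"jaw":0.3}
  ]
}}

```text
time_s: 16.62
position: [632.8, 19.0, 358.7]
ee_rot: [[-0.12, -0.004, -0.993], [0.993, -0.0, -0.12], [0.0, -1.0, 0.004]]
ft_force: [0.1, -0.4, -0.3]
finger_gap: 0.647
```

```bash
python3 st.py
```

```text
t 16.62 grasp in press [-1.18, -0.71, 194.68] tip z 176.7 toolx [0.08, 1.0, 0.0] tooly [-0.0, 0.0, -1.0] yaw toolz -184.82 F [0.03, -0.46, -0.26] M [ 0.14 -0.06 -0.03] q [ 0.77  0.59 -1.18  1.53  0.55  1.4   1.24] gap 0.647
corr shift mm [ 0.9 -0.  -0.5] rot deg [-0.22 -0.    0.02]
```

Call:
{"fn": "carry_out", "kwargs": {
  "newtons": 40,
  "targets": [
    {"x":0.0009,"y":-0.0012,"z":0,"ax":-0.2,"ay":0,"az":0,"jaw":0.1},
    {"x":0,"y":0,"z":0,"ax":0,"ay":0,"az":0,"jaw":-0.5},
    {"x":0,"y":0,"z":0,"ax":0,"ay":0,"az":0,"jaw":-0.5},
    {"x":0,"y":0,"z":0,"ax":0,"ay":0,"az":0,"jaw":-0.5},
    {"x":0,"y":0,"z":0,"ax":0,"ay":0,"az":0,"jaw":-0.5}
  ]
}}

```text
time_s: 17.03
position: [632.8, 19.3, 360.2]
ee_rot: [[-0.116, -0.0, -0.993], [0.993, -0.001, -0.116], [-0.001, -1.0, 0.0]]
ft_force: [0.5, 0.2, -2.7]
finger_gap: 0.442
```

```bash
python3 st.py
```

```text
t 17.03 grasp in press [-0.55, -0.73, 196.16] tip z 178.2 toolx [0.09, 1.0, -0.0] tooly [-0.0, -0.0, -1.0] yaw toolz -185.03 F [0.58, 0.12, -2.73] M [ 0.36 -0.18  0.07] q [ 0.77  0.58 -1.18  1.53  0.55  1.4   1.24] gap 0.442
corr shift mm [ 0.6 -0.  -0.4] rot deg [-0.02  0.   -0.08]
```

Call:
{"fn": "carry_out", "kwargs": {
  "targets": [
    {"x":0.0,"y":0.0003,"z":0,"ax":0,"ay":6,"az":0,"jaw":-0.5},
    {"x":0,"y":0.0003,"z":0,"ax":0,"ay":6,"az":0,"jaw":-0.5},
    {"x":0,"y":0.0003,"z":0,"ax":0,"ay":6,"az":0,"jaw":-0.5},
    {"x":0,"y":0.0003,"z":0,"ax":0,"ay":6,"az":0,"jaw":-0.5},
    {"x":0,"y":0.0003,"z":0,"ax":0,"ay":6,"az":0,"jaw":-0.5},
    {"x":0,"y":0.0003,"z":0,"ax":0,"ay":6,"az":0,"jaw":-0.5}
  ]
}}

```text
time_s: 17.53
position: [632.8, 18.9, 358.5]
ee_rot: [[0.514, -0.0, -0.858], [0.858, 0.0, 0.514], [-0.0, -1.0, 0.0]]
ft_force: [0.1, -0.9, -2.1]
finger_gap: 0.443
```

```bash
python3 st.py
```

```text
t 17.53 grasp in press [-0.58, -0.9, 194.45] tip z 176.5 toolx [0.68, 0.74, -0.0] tooly [-0.0, 0.0, -1.0] yaw toolz 137.35 F [-0.04, -0.89, -2.12] M [-0.01 -0.2   0.01] q [ 0.7   0.51 -1.05  1.53  0.45  1.36  0.64] gap 0.443
corr shift mm [ 1.1 -0.   0.2] rot deg [-0.  0. -0.]
```

Call:
{"fn": "carry_out", "kwargs": {
  "targets": [
    {"x":0.0005,"y":0.0003,"z":0,"ax":0,"ay":6,"az":0,"jaw":-0.5},
    {"x":0,"y":0.0003,"z":0,"ax":0,"ay":6,"az":0,"jaw":-0.5},
    {"x":0,"y":0.0003,"z":0,"ax":0,"ay":6,"az":0,"jaw":-0.5},
    {"x":0,"y":0.0003,"z":0,"ax":0,"ay":6,"az":0,"jaw":-0.5}
  ]
}}

```text
time_s: 17.87
position: [632.8, 19.0, 357.4]
ee_rot: [[0.831, -0.0, -0.556], [0.556, -0.001, 0.831], [-0.001, -1.0, -0.001]]
ft_force: [-0.3, 0.1, -2.9]
finger_gap: 0.441
```

```bash
python3 st.py
```

```text
t 17.87 grasp in press [-0.65, -0.93, 193.35] tip z 175.4 toolx [0.93, 0.38, -0.0] tooly [-0.0, -0.0, -1.0] yaw toolz 112.08 F [-0.24, 0.2, -2.93] M [-0.05 -0.22  0.04] q [ 0.65  0.48 -0.96  1.53  0.4   1.34  0.24] gap 0.441
corr shift mm [ 0.8 -0.   0.5] rot deg [ 0.05 -0.   -0.04]
```

Call:
{"fn": "carry_out", "kwargs": {
  "targets": [
    {"x":0.0005,"y":0.0003,"z":0,"ax":0,"ay":6,"az":0,"jaw":-0.5},
    {"x":0,"y":0.0003,"z":0,"ax":0,"ay":6,"az":0,"jaw":-0.5},
    {"x":0,"y":0.0003,"z":0,"ax":0,"ay":6,"az":0,"jaw":-0.5}
  ]
}}

```text
time_s: 18.12
position: [632.8, 19.1, 356.6]
ee_rot: [[0.967, -0.001, -0.256], [0.256, -0.002, 0.967], [-0.001, -1.0, -0.002]]
ft_force: [-0.4, -1.4, -0.5]
finger_gap: 0.441
```

```bash
python3 st.py
```

```text
t 18.12 grasp in press [-0.71, -1.0, 192.57] tip z 174.6 toolx [1.0, 0.05, -0.0] tooly [-0.0, -0.0, -1.0] yaw toolz 93.14 F [-0.7, -1.3, -0.49] M [-0.11 -0.09  0.12] q [ 0.61  0.45 -0.9   1.54  0.36  1.33 -0.07] gap 0.441
corr shift mm [ 0.6 -0.   0.6] rot deg [ 0.11 -0.   -0.07]
```

Call:
{"fn": "carry_out", "kwargs": {
  "targets": [
    {"x":0.0003,"y":0.0001,"z":0,"ax":0,"ay":5,"az":0,"jaw":-0.5},
    {"x":0,"y":0.0001,"z":0,"ax":0,"ay":5,"az":0,"jaw":-0.5}
  ]
}}

```text
time_s: 18.28
position: [632.8, 19.4, 356.6]
ee_rot: [[0.997, -0.001, -0.076], [0.076, -0.003, 0.997], [-0.001, -1.0, -0.003]]
ft_force: [0.7, -1.4, -2.6]
finger_gap: 0.439
```

```bash
python3 st.py
```

```text
t 18.28 grasp in press [-0.75, -0.96, 192.57] tip z 174.6 toolx [0.99, -0.13, -0.0] tooly [-0.0, -0.0, -1.0] yaw toolz 82.64 F [0.41, -1.51, -2.64] M [-0.22 -0.24  0.22] q [ 0.59  0.44 -0.87  1.54  0.35  1.32 -0.24] gap 0.439
corr shift mm [ 0.4 -0.   0.5] rot deg [ 0.19 -0.   -0.06]
```

Call:
{"fn": "carry_out", "kwargs": {
  "targets": [
    {"x":0.0003,"y":0,"z":0,"ax":0,"ay":6,"az":0,"jaw":-0.5},
    {"x":0,"y":0.0,"z":0,"ax":0,"ay":6,"az":0,"jaw":-0.5},
    {"x":0,"y":0.0,"z":0,"ax":0,"ay":6,"az":0,"jaw":-0.5},
    {"x":0,"y":0.0,"z":0,"ax":0,"ay":6,"az":0,"jaw":-0.5},
    {"x":0,"y":0.0,"z":0,"ax":0,"ay":6,"az":0,"jaw":-0.5}
  ]
}}

```text
time_s: 18.7
position: [632.6, 19.7, 356.6]
ee_rot: [[0.891, -0.001, 0.454], [-0.454, -0.005, 0.891], [0.002, -1.0, -0.005]]
ft_force: [0.9, -0.6, -2.3]
finger_gap: 0.442
```

```bash
python3 st.py
```

```text
t 18.7 grasp in press [-0.9, -0.89, 192.57] tip z 174.6 toolx [0.78, -0.63, 0.0] tooly [-0.0, -0.0, -1.0] yaw toolz 51.29 F [0.72, -0.81, -2.25] M [-0.21 -0.18  0.25] q [ 0.52  0.41 -0.77  1.54  0.3   1.31 -0.75] gap 0.442
corr shift mm [ 0.4 -0.   0.4] rot deg [0.28 0.   0.1 ]
```

Call:
{"fn": "carry_out", "kwargs": {
  "targets": [
    {"x":0.0003,"y":0,"z":0,"ax":0.1,"ay":6,"az":0,"jaw":-0.5},
    {"x":0,"y":0.0,"z":0,"ax":0,"ay":6,"az":0,"jaw":-0.5},
    {"x":0,"y":0.0,"z":0,"ax":0,"ay":6,"az":0,"jaw":-0.5},
    {"x":0,"y":0.0,"z":0,"ax":0,"ay":6,"az":0,"jaw":-0.5},
    {"x":0,"y":0.0,"z":0,"ax":0,"ay":6,"az":0,"jaw":-0.5}
  ]
}}

```text
time_s: 19.12
position: [632.3, 19.9, 356.6]
ee_rot: [[0.524, -0.0, 0.852], [-0.852, -0.006, 0.524], [0.005, -1.0, -0.003]]
ft_force: [-0.3, -0.8, -1.9]
finger_gap: 0.441
```

```bash
python3 st.py
```

```text
t 19.12 grasp in press [-1.04, -0.72, 192.57] tip z 174.6 toolx [0.34, -0.94, 0.0] tooly [-0.0, -0.01, -1.0] yaw toolz 19.9 F [-0.41, -0.69, -1.86] M [-0.22 -0.08  0.17] q [ 0.45  0.39 -0.67  1.54  0.25  1.3  -1.27] gap 0.441
corr shift mm [0.5 0.  0.7] rot deg [0.17 0.   0.28]
```

Call:
{"fn": "carry_out", "kwargs": {
  "targets": [
    {"x":0.0003,"y":0,"z":0.0003,"ax":0.1,"ay":6,"az":0.1,"jaw":-0.5},
    {"x":0,"y":0.0,"z":0,"ax":0,"ay":6,"az":0,"jaw":-0.5},
    {"x":0,"y":0.0,"z":0,"ax":0,"ay":6,"az":0,"jaw":-0.5},
    {"x":0,"y":0.0,"z":0,"ax":0,"ay":6,"az":0,"jaw":-0.5},
    {"x":0,"y":0.0,"z":0,"ax":0,"ay":6,"az":0,"jaw":-0.5}
  ]
}}

```text
time_s: 19.53
position: [632.2, 20.0, 356.6]
ee_rot: [[0.004, 0.0, 1.0], [-1.0, -0.005, 0.004], [0.005, -1.0, 0.0]]
ft_force: [0.9, -0.4, -1.0]
finger_gap: 0.443
```

```bash
python3 st.py
```

```text
t 19.53 grasp in press [-1.05, -0.59, 192.58] tip z 174.6 toolx [-0.2, -0.98, 0.01] tooly [-0.0, -0.01, -1.0] yaw toolz -11.49 F [0.83, -0.56, -0.97] M [-0.18 -0.07  0.16] q [ 0.39  0.37 -0.58  1.55  0.21  1.29 -1.79] gap 0.443
corr shift mm [0.1 0.  1. ] rot deg [-0.02 -0.    0.31]
```

Call:
{"fn": "carry_out", "kwargs": {
  "targets": [
    {"x":0,"y":0,"z":0,"ax":0,"ay":0,"az":0,"jaw":0.3},
    {"x":0,"y":0,"z":0,"ax":0,"ay":0,"az":0,"jaw":0.3},
    {"x":0,"y":0,"z":0,"ax":0,"ay":0,"az":0,"jaw":0.3},
    {"x":0,"y":0,"z":0,"ax":0,"ay":0,"az":0,"jaw":0.3},
    {"x":0,"y":-0.02,"z":0,"ax":0,"ay":0,"az":0,"jaw":0.3},
    {"x":0,"y":-0.03,"z":0,"ax":0,"ay":0,"az":0,"jaw":0.3},
    {"x":0,"y":-0.03,"z":0,"ax":0,"ay":0,"az":0,"jaw":0.3},
    {"x":0,"y":0,"z":0,"ax":0,"ay":0,"az":0,"jaw":0.3}
  ]
}}

```text
time_s: 20.2
position: [631.5, 22.8, 439.1]
ee_rot: [[0.017, -0.002, 1.0], [-1.0, -0.002, 0.017], [0.002, -1.0, -0.002]]
ft_force: [1.0, 1.2, 0.7]
finger_gap: 0.647
```

```bash
python3 st.py;python3 star.py; python3 - <<'E'
from h import *
w=imaging.get_image('wrist')['color'];s=imaging.get_image('side')['color']
a=cv2.resize(w,(480,300));b=cv2.resize(s[150:290,270:410],(300,300),interpolation=cv2.INTER_CUBIC)
cv2.imwrite('pics/w3.png',np.clip(np.hstack([a,b])*1.3,0,255).astype(np.uint8)[:,:,::-1])
E
```

```text
t 20.2 grasp in press [-1.45, 2.85, 275.12] tip z 257.1 toolx [-0.19, -0.98, 0.0] tooly [-0.0, -0.0, -1.0] yaw toolz -10.7 F [1.26, 0.97, 0.7] M [ 0.04 -0.04 -0.02] q [ 0.39  0.32 -0.6   1.43  0.18  1.45 -1.76] gap 0.647
corr shift mm [2.9 0.  1.6] rot deg [0.12 0.   0.14]
(np.int32(317), array([379.41640379, 167.06624606]), np.float64(-69.33285140592085), np.float64(50.11314528077187))
(np.int32(81), array([343.2962963 , 248.30864198]), np.float64(-170.62045748906493), np.float64(46.002737795863695))
(np.int32(30), array([350.06666667, 185.63333333]), np.float64(-123.92222696680669), np.float64(69.26597521879579))
red [632.  -44.4 145.7] r 64.3 angle press -102.7
```

View pics/w3.png

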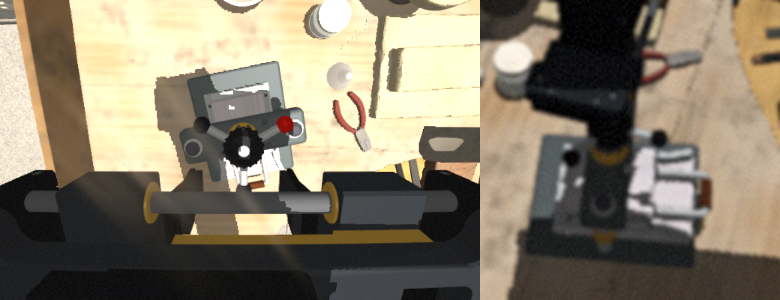

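Picture w3: the star is free and the red ball is at -69° where -71° was expected. The pliers, cone and jar stand as before. One last number: the bar's position, then hand in.

```bash
python3 - <<'E'
from h import *
from station import close_job
O=np.array([633.2,19.9]);a=np.radians(11.7);M=np.array([[np.cos(a),np.sin(a)],[-np.sin(a),np.cos(a)]])
for n,uv in(('wrist',(257.5/.75,183.5/.75)),('side',(270+(706-480)/300*140,150+190/300*140))):
    im=imaging.get_image(n);print(n,(M@(onz(im,*uv,47)[:2]-O)).round(1))
s=robot.read_state();print(np.abs(s['qvel']).max(),s['time_s'])
close_job()
E
```

```text
wrist [-103.5   -7.2]
side [-107.2   -1.4]
0.002212468827963151 20.5
the job is handed in; nothing more can be done
```

I pushed the mould home, turned the star clockwise until the ratchet slipped, released it and handed the job in at 20.5 s of the 58 s allowed. The hand-in gave no verdict, so the results below are my own measurements.

- **Mould home:** The push point stopped at press x = -121 mm, which is where it should be at home, and the push force rose to 27 N. After clamping, two camera views put the handle bar at x = -103.5 and -107.2 mm; home is -105 mm. Each reading is good to only a few millimetres. Across the press they disagreed slightly, at -7 and -1 mm, because the sleeve was partly hidden in the wrist view.
- **Clamping:** I turned the star by its hub about 7.7 rad in all. The torque rose from about 0.05 to 0.22–0.25 N m at about 6 rad. That puts the ratchet slip at roughly 1.6–1.8 rad, inside the 0.9–3.2 rad allowed. The red ball ended at -69° where I expected -71°, so the grip did not slip on the hub in the last stroke.
- **What went wrong:** The second grip was too high on the hub and slid off during its stroke. I re-measured the star, gripped lower and finished.
- **Not measured:** I could not read the platen's force directly; I take it from the ratchet torque. The pliers, cone and jar looked undisturbed in the last picture, but I did not measure them.

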